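# Load the stack gauge and draw its sprung slide to the red band

### The job

Load the two loose brass bushes that stand in front, flange down, at the high end of the sloped gauge's lane, one after the other, and let each slide down so that the first rests against the blue stop and the second against the first. Then take the sprung slide by its black handle, draw it up the slope until its pointer has pushed the yellow drag marker level with the middle of the red band, and hold it there for a good second. Then ease the slide back fully home under control, without letting it snap, so that the marker stays behind at the band, let go, and leave the blue stop and the other tools where they are.

Things in the scene. Friction and masses are not known exactly. Their poses are not given: they have to be found in the camera images.
- stack_gauge: fixed grey bench gauge, base 200 x 116 mm; its deck rises 18 degrees towards body +x. Origin: centre of the underside; x from low to high end, y left looking up the slope. The lane (25 mm wide between rails 4 mm high, slippery: bushes slide down by themselves, open on top) lies to the left at y = +30 mm; right of it the white scale with the yellow marker, then the slide
- lane_top (a point): point on the lane floor, midway between its rails, 34 mm before its open high end: a good place to set a bush down. x level along the gauge as stack_gauge; the floor here slopes 18 degrees up towards +x. The lane floor runs straight from here 98 to 128 mm down the slope to the stop face
- row_stop: blue stop block across the lane, 24 mm wide, 14 mm high plus a black clamp screw; clamped at a different place up the lane each time. Origin: middle of its stop face on the lane floor; x up the slope, y left, z square to the slope. A bush against it has its centre at x = 10.7 mm, the next at 32 mm. Its white template arm beside the lane carries the red band
- red_band (a point): centre of the red band, 8 mm wide along the slope, on the template arm that goes with the stop, 42 mm up the slope from the stop face. Axes as row_stop (x up the slope)
- marker_edge (a point): lower edge (the one the pointer pushes) of the yellow drag marker, 6 x 12 x 7 mm, on the scale; level with the band when within 4.5 mm of red_band along the slope. It stays by friction (1 N) where it was pushed to and does not come back with the slide. Starts 4 to 20 mm ahead of the pointer. Axes: x up the slope
- pointer_edge (a point): the upper edge of the dark pointer on the slide, the edge that touches the marker. Axes: x up the slope
- slide_handle (a point): centre of the top of the slide's upright black handle: 14 mm thick along the slope, 20 mm wide across it, standing 41 mm above its 5 mm high carriage, 60 mm to the right of the lane's centre line; grip it (TCP) 14 to 20 mm below the top, square to the slope, fingers closing along the slope. Axes: x up the slope, z square to the slope
- slide (a joint): travel of the sprung slide up the slope, m: 0 = fully home (low end), 0.11 = end. A spring pulls it home with 2 N at 0 and 50 N/m more on the way out (about 5 N at the band), damped; let go, it snaps back
- bush_a: turned brass flanged bush, 21 mm flange below (about 3 mm thick), 16.8 mm body, 16 mm high, 14 g; origin at the centre of its underside, z up. Grip it by the body
- bush_b: a second brass bush like bush_a; either may go first
- ring_gauge: bystander: steel ring gauge 44 mm across, 14 mm high, lying flat; origin at the centre of its underside
- plug_gauge: bystander: steel plug gauge 121 mm long, 15 mm thick, lying; origin at its middle, below; long axis y
- deburrer: bystander: orange deburring tool 146 mm long, 14 mm thick, lying; origin at its middle, below; long axis y

How it is judged:
By the outcome, as a careful person would: the job done as asked, in the order asked, and still so for the second after the job is handed in, with the robot touching nothing.
It also fails if it takes over 72 s, if anything falls off the work surface, if the arm or the gripper's body presses on something with over 40 N, if the wrist force passes 120 N, or if a joint passes its speed limit or range.

### The arm

A 6-joint arm with a two-finger parallel gripper is mounted at the origin on a cart in front of the work surface, level with it; the furniture and walls round the work are solid. World frame = base frame: x ahead of the robot, y to its left, z up, the work surface at z = 0. Lengths are in mm, angles in rad, forces in N, time in s.
With the tool pointing down it reaches from about 375 to 925 mm from the base axis. Payload 5.7 kg.
Tool frame: the origin (TCP) lies between the finger pads, 19 mm behind the fingertips; this is the grasp point; z points along the fingers, y is the line along which they close (so a half turn about z gives the same grasp; the last joint's range is limited). The gripper opens to 85 mm and grips with 20 to 120 N. Pads are 22 mm wide; open, the fingers measure 114 mm over their backs; the gripper's body (76 mm by 85 mm) begins 54 mm behind the grasp point. The pads swing forward as they close: fully open they stand 13 mm farther back than shut.
Start: joints at [-1.24, 0.359, 1.51, -0, 1.272, -0.115], TCP at [258.69, -541.337, 249.967] pointing down, gripper open.
Joint ranges: [-2.97, 2.97], [-1.01, 2.36], [0.21, 2.38], [-0.96, 4.11], [0.2, 2.71], [-2.98, 2.98]. Speed limits (rad/s): [2.39, 2.39, 3.14, 3.14, 3.14, 3.14].

### API

Orientations are given as a unit quaternion [w, x, y, z].
In Python, from plant import * gives the robot as it stands.
- The arm moves only by the tool drive_tool, never from a script. Its argument "plan" is a list of rows, each a list of 7 numbers: the turn, a rotation vector about the tool's x, y, z in degrees, then the shift along the tool's x, y, z in mm, then the finger opening in mm, from 0 to 85.4. In form: [[rx, ry, rz, x, y, z, claw], ...]. A call has 1 to 20 rows; each row is the pose to reach, as a shift and turn from the pose commanded when the call began, along the tool's axes at that moment; what a row does not reach only later rows make up. A row lasts 1/10 s, in which the tool goes at most 50 mm and 8.59 degrees, less where a joint would pass 70% of its speed; a pose out of reach is approached as far as the arm can. A call with a gripper value outside its range is refused whole. The fingers move at their own pace and stop on an object; "force" is the grip in N (left out, the last holds). Time passes only in rows, so rows that repeat a pose let the fingers close. It gives the time, the measured TCP pose, the force, the opening and the grip force at its end, in the units of the state.
- read_state(): the state, without advancing time (a new reading comes with each control period).
- get_image(name): name is "scene" or "top" or "wrist"; returns the picture (420x560x3 uint8, red, green, blue); there is no depth.
- camera_model(name): a dict with "mtx" (3x3 intrinsics, pixels), "dist" ([k1, k2, p1, p2, k3] as OpenCV has them; the pictures are not rectified), "R" (3x3) and "t" (3): a world point X has camera coordinates R X + t; the wrist camera has in their place "hand_eye" (4x4, takes a point from camera to tool coordinates, whose origin is the TCP and whose axes are the flange's). Camera axes: x right, y down, z forward; pixel columns grow to the right and rows downward; lengths in mm; the calibration is good to about 2 mm. A picture is of the moment at which its call begins: read the wrist's pose just before it. camera_model takes no time and is no camera call.
- sign_off(): hands the job in; it is judged then, once.
The state is a dict: "time": time; "qpos": joint angles; "qd": joint speeds; "effort": joint torques, N m; "position": TCP position; "tool_rot": TCP orientation; "ft_force": force on the tool from outside, world axes, zero at the start; "ft_torque": the same for the moment, N m; "finger_gap": opening from 0.0 (shut) to 1.0 (fully open); "gripper_force": force on a finger pad.
Only numpy, scipy, OpenCV 4.12 (cv2) and the standard library are available. Lean on these libraries where they do the work, as an engineer would, in place of code of your own. Each camera call takes 0.05 s, during which the arm holds its last target. There are 200 camera calls.

## Working session

There is one attempt and no reset: what is moved stays moved. The work goes in short steps, Python scripts to look and compute and a tool call to move; the robot and the scene stay as the last step left them, time stands still between calls to the robot, and variables do not carry over. Pictures are saved under pics/ and viewed, at most 10 in all, crops included, and the job is handed in when it is done.

Besides the shell and the picture viewer there is one more tool, called after "Emit:" as a command line: name --pt "numbers of a row" for each row, then --argument value for the rest. drive_tool: Moves the arm, as the interface text tells. Its arguments: {"type":"object","properties":{"plan":{"type":"array"},"force":{"type":"number"}},"required":["plan"]}

```bash
mkdir -p pics; ls; python3 - <<'E'
from plant import *
import cv2
s=read_state(); print(s)
for n in("scene","top","wrist"):
    m=camera_model(n); print(n,m)
    cv2.imwrite(f"pics/{n}0.png",get_image(n)[:,:,::-1])
a=[cv2.imread(f"pics/{n}0.png") for n in("scene","top")]
E
```

```text
pics
{'time': 0.0, 'qpos': array([-1.24010927e+00,  3.59492354e-01,  1.51143699e+00,  2.48913049e-05,
        1.27248496e+00, -1.15086211e-01]), 'qd': array([-0.00159862,  0.00048847,  0.001413  , -0.00120452, -0.00090138,
        0.00042098]), 'effort': array([ 1.22772431e-03, -5.27608216e+01, -2.78621399e+01, -4.97640576e-05,
        1.31014403e-02, -3.13877074e-06]), 'position': array([ 258.49216247, -540.75245441,  249.15934319]), 'tool_rot': array([-9.06814621e-04,  9.75263842e-01,  2.21042098e-01, -8.61733542e-05]), 'ft_force': array([ 0.19178727, -0.01743353,  0.25253695]), 'ft_torque': array([0.00015395, 0.03411952, 0.01266499]), 'gripper_force': 0.0, 'finger_gap': 1.0015652819629541}
scene {'mtx': array([[391.57055108,   0.        , 279.12208114],
       [  0.        , 391.57055108, 204.7610216 ],
       [  0.        ,   0.        ,   1.        ]]), 'dist': array([-0.01544017,  0.        ,  0.        ,  0.        ,  0.        ]), 'R': array([[-0.83294439, -0.55329121,  0.00851328],
       [-0.30991624,  0.45370306, -0.83552705],
       [ 0.45842727, -0.69858597, -0.54938336]
[... 423 characters left out ...]
842902,  0.02496284, -0.98860795]]), 't': array([  98.44347302,  563.42878753, 1064.8913454 ])}
wrist {'mtx': array([[354.24879061,   0.        , 273.90969273],
       [  0.        , 354.24879061, 213.88255936],
       [  0.        ,   0.        ,   1.        ]]), 'dist': array([-0.05676829,  0.        ,  0.        ,  0.        ,  0.        ]), 'hand_eye': array([[ 4.43014453e-05, -9.61905275e-01, -2.73382954e-01,
         6.98448571e+01],
       [ 9.99999996e-01,  2.20110674e-05,  8.46025067e-05,
        -8.24267442e-01],
       [-7.53621469e-05, -2.73382957e-01,  9.61905272e-01,
        -1.24650143e+02],
       [ 0.00000000e+00,  0.00000000e+00,  0.00000000e+00,
         1.00000000e+00]])}
```

View pics/scene0.png

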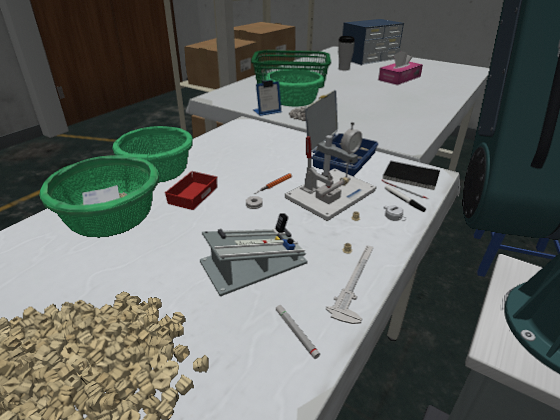

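View pics/top0.png

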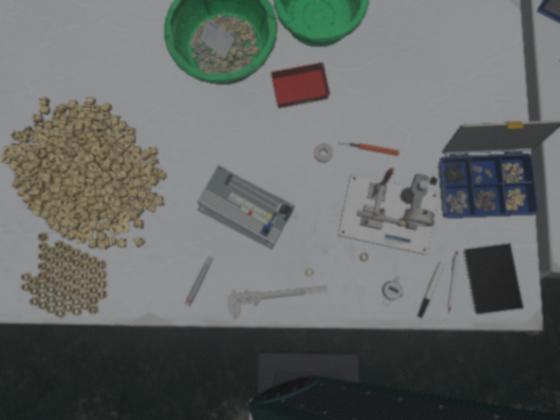

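```bash
cat > h.py <<'E'
import numpy as np, cv2
from plant import *
from scipy.spatial.transform import Rotation as Ro
def ray(n,uv,s=None):
    m=camera_model(n)
    p=cv2.undistortPoints(np.array([[uv]],float),m["mtx"],m["dist"])[0,0]
    d=np.array([p[0],p[1],1.])
    if n=="wrist":
        H=m["hand_eye"];q=s["tool_rot"];T=Ro.from_quat([q[1],q[2],q[3],q[0]]).as_matrix()
        return T@H[:3,3]+s["position"], T@H[:3,:3]@d
    return -m["R"].T@m["t"], m["R"].T@d
def tri(*rays):
    A=np.zeros((3,3));b=np.zeros(3)
    for o,d in rays:
        d=d/np.linalg.norm(d);P=np.eye(3)-np.outer(d,d);A+=P;b+=P@o
    X=np.linalg.solve(A,b)
    return X,[np.linalg.norm(np.cross(X-o,d/np.linalg.norm(d))) for o,d in rays]
def onz(r,z): o,d=r; return o+d*(z-o[2])/d[2]
def proj(n,X):
    m=camera_model(n); return cv2.projectPoints(np.array(X,float).reshape(-1,3),cv2.Rodrigues(m["R"])[0],m["t"],m["mtx"],m["dist"])[0].reshape(-1,2)
def crop(img,x0,y0,w,h,k,name):
    cv2.imwrite(name,cv2.resize(img[y0:y0+h,x0:x0+w],None,fx=k,fy=k,interpolation=cv2.INTER_CUBIC))
E
python3 - <<'E'
from h import *
s=cv2.imread("pics/scene0.png");t=cv2.imread("pics/top0.png")
crop(s,190,200,180,100,4,"pics/a.png")
crop(t,185,155,190,130,4,"pics/b.png")
a=cv2.imread("pics/a.png")
E
```

```text
(no output)
```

View pics/a.png

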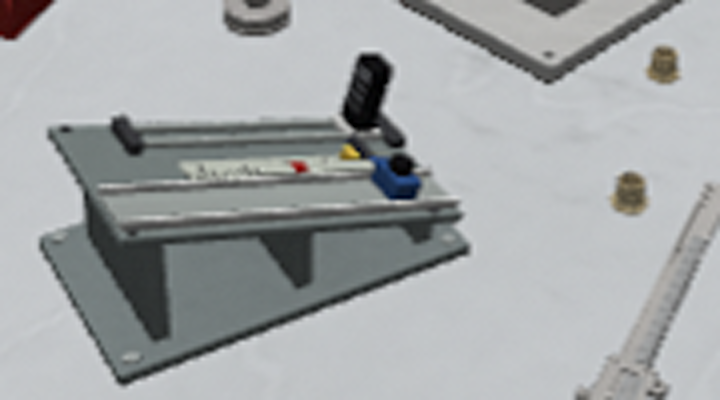

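View pics/b.png

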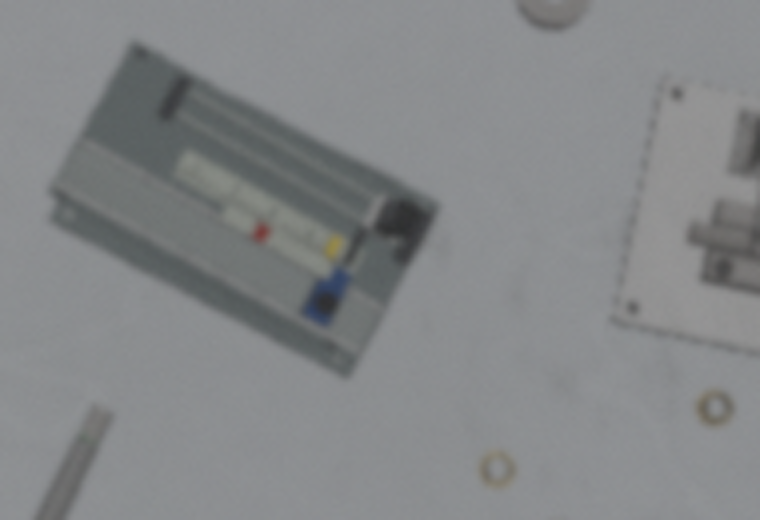

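```bash
python3 - <<'E'
from h import *
S=lambda x,y:ray("scene",(190+(x+.5)/4-.5,200+(y+.5)/4-.5))
T=lambda x,y:ray("top",(185+(x+.5)/4-.5,155+(y+.5)/4-.5))
P=dict(bush1=((630,178),(497,469)),bush2=((664,52),(715,408)),red=((299,167),(261,232)),yellow=((349,150),(334,243)),
handle=((372,60),(408,212)),deckHR=((50,130),(135,42)),deckHL=((128,238),(50,190)),deckLL=((463,213),(357,352)),baseHL=((125,380),(50,221)),baseLL=((468,250),(348,377)),screwtop=((402,160),(325,301)))
for k,(a,b) in P.items():
    X,e=tri(S(*a),T(*b)); print(k,X.round(1),np.round(e,1))
for k in("baseHL","baseLL"):
    a,b=P[k];print(k,onz(S(*a),0).round(1),onz(T(*b),0).round(1))
for k in("bush1","bush2"):
    a,b=P[k];print(k,onz(S(*a),16).round(1),onz(T(*b),16).round(1))
E
```

```text
bush1 [435.   25.5  15.5] [2.8 2.8]
bush2 [470.8 -98.5  15.6] [2.7 2.7]
red [563.5 159.7  54.3] [2.2 2.2]
yellow [559.6 119.1  40.9] [2.2 2.2]
handle [572.8  77.3  70.6] [2. 2.]
deckHR [666.5 230.7  78.6] [2.5 2.5]
deckHL [580.5 273.6  80.8] [0.6 0.6]
deckLL [498.2 105.   16.7] [0.1 0.1]
baseHL [576.2 288.    3.2] [1.6 1.6]
baseLL [4.874e+02 1.115e+02 1.000e-01] [2.7 2.7]
screwtop [524.7 122.9  52.3] [1.5 1.5]
baseHL [580.  286.3   0. ] [575.3 287.7   0. ]
baseLL [490.  112.3   0. ] [485.  110.4   0. ]
bush1 [437.4  27.   16. ] [432.4  24.6  16. ]
bush2 [473.1 -97.1  16. ] [468.3 -99.3  16. ]
```

```bash
cat >> h.py <<'E'
YAW=63.2
def pose(yaw,tilt=0,s=YAW):
    "tool R: x at yaw (deg), z down; tilt = lean square to a slope rising towards heading s"
    a=np.radians(yaw);x=np.array([np.cos(a),np.sin(a),0]);z=np.array([0,0,-1.])
    R=np.column_stack([x,np.cross(z,x),z])
    h=np.radians(s-90)   # slope rises about axis pointing right of heading
    return Ro.from_rotvec(np.radians(tilt)*np.array([np.cos(h),np.sin(h),0])).as_matrix()@R
def row(R,p,s=None):
    s=s or read_state();q=s["tool_rot"];R0=Ro.from_quat([q[1],q[2],q[3],q[0]]).as_matrix()
    print("row",np.degrees(Ro.from_matrix(R0.T@R).as_rotvec()).round(1),(R0.T@(np.array(p,float)-s["position"])).round(1),"at",s["position"].round(1),"t",round(s["time"],2))
E
python3 - <<'E'
from h import *
print(pose(0,18,63.2)@[0,0,1])
row(pose(63.2),[455,-30,230])
E
```

```text
[ 0.13932882  0.27582419 -0.95105652]
row [ -0.1  -0.  -37.7] [ 397.5 -376.2   19.9] at [ 258.5 -540.9  249.3] t 0.15
```

Emit:
drive_tool --pt "0 0 -37.7 397 -376 20 40" --pt "0 0 -37.7 397 -376 20 40" --pt "0 0 -37.7 397 -376 20 40" --pt "0 0 -37.7 397 -376 20 40" --pt "0 0 -37.7 397 -376 20 40" --pt "0 0 -37.7 397 -376 20 40" --pt "0 0 -37.7 397 -376 20 40" --pt "0 0 -37.7 397 -376 20 40" --pt "0 0 -37.7 397 -376 20 40" --pt "0 0 -37.7 397 -376 20 40" --pt "0 0 -37.7 397 -376 20 40" --pt "0 0 -37.7 397 -376 20 40" --pt "0 0 -37.7 397 -376 20 40" --pt "0 0 -37.7 397 -376 20 40" --pt "0 0 -37.7 397 -376 20 40" --pt "0 0 -37.7 397 -376 20 40" --force 30

```text
time: 1.75
position: [454.5, -32.2, 230.0]
tool_rot: [-0.0, 0.852, 0.523, -0.0]
ft_force: [-0.3, -0.2, -0.1]
finger_gap: 0.467
gripper_force: 0.0
```

```bash
python3 - <<'E'
from h import *
import pickle
s=read_state();im=get_image("wrist");cv2.imwrite("pics/w1.png",im[:,:,::-1]);pickle.dump(s,open("w1.pkl","wb"));print(s["position"],s["qpos"].round(2))
row(pose(63.2),[540,140,250])
E
```

```text
[454.47511866 -32.21584626 230.01553167] [-0.22  0.17  1.83 -0.    1.14  0.25]
row [-0.   0.  -0.1] [192.1  -1.6 -20. ] at [454.5 -32.1 230. ] t 1.8
```

View pics/w1.png

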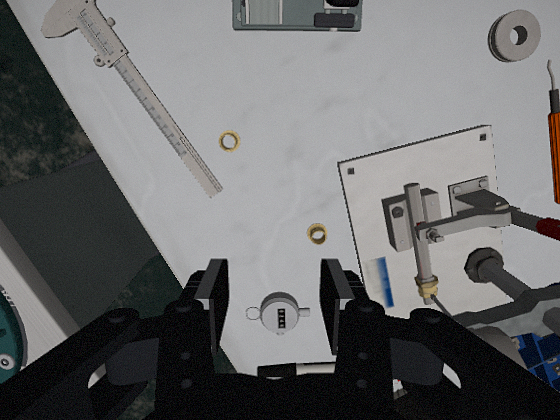

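Emit:
drive_tool --pt "0 0 0 48 0 -20 28" --pt "0 0 0 96 -1 -20 28" --pt "0 0 0 144 -1 -20 28" --pt "0 0 0 192 -2 -20 28" --pt "0 0 0 192 -2 -20 28" --pt "0 0 0 192 -2 -20 28" --pt "0 0 0 192 -2 -20 28"

```text
time: 2.5
position: [538.7, 140.1, 249.7]
tool_rot: [-0.0, 0.852, 0.524, -0.001]
ft_force: [-1.0, -0.1, 0.1]
finger_gap: 0.329
gripper_force: 0.0
```

```bash
python3 - <<'E'
from h import *
import pickle
s=read_state();im=get_image("wrist");cv2.imwrite("pics/w2.png",im[:,:,::-1]);pickle.dump(s,open("w2.pkl","wb"));print(s["position"],s["qpos"].round(2))
print(im.shape)
crop(im[:,:,::-1],100,0,360,270,2.2,"pics/w2c.png")
s1=pickle.load(open("w1.pkl","rb"))
S=lambda x,y:ray("scene",(190+(x+.5)/4-.5,200+(y+.5)/4-.5))
T=lambda x,y:ray("top",(185+(x+.5)/4-.5,155+(y+.5)/4-.5))
for a,b,c in (((630,178),(497,469),(230,140)),((664,52),(715,408),(317,233))):
    w=ray("wrist",c,s1); print(onz(w,16).round(1)); print(tri(S(*a),T(*b),w)); print(tri(S(*a),w),tri(T(*b),w))
for c in((339,163),(362,310),(350,233)): print(onz(ray("wrist",c,s1),5).round(1))
E
```

```text
[538.70578238 140.09494284 249.73277213] [ 0.13  0.3   1.6  -0.    1.24  0.6 ]
(420, 560, 3)
[438.2  27.9  16. ]
(array([436.00473931,  26.3657847 ,  15.3835857 ]), [np.float64(1.5804072625548715), np.float64(4.033927372275107), np.float64(2.599251788599114)])
(array([437.7498805 ,  27.63601441,  16.25960808]), [np.float64(0.5667758272131804), np.float64(0.5667758272131767)]) (array([433.7343089 ,  25.47515228, -12.25026055]), [np.float64(2.246345806417057), np.float64(2.2463458064170516)])
[472.1 -92.9  16. ]
(array([471.06219085, -96.32133286,  15.75426326]), [np.float64(1.9534183963719145), np.float64(4.105973541048905), np.float64(3.301000496632491)])
(array([471.80788023, -91.94198961,  19.34909452]), [np.float64(0.5201197623411535), np.float64(0.520119762341206)]) (array([ 470.55660185, -104.53041842,  -16.32210811]), [np.float64(0.27391193967715716), np.float64(0.2739119396771343)])
[522.  -40.5   5. ]
[ 478.4 -202.7    5. ]
[ 502.5 -112.6    5. ]
```

View pics/w2c.png

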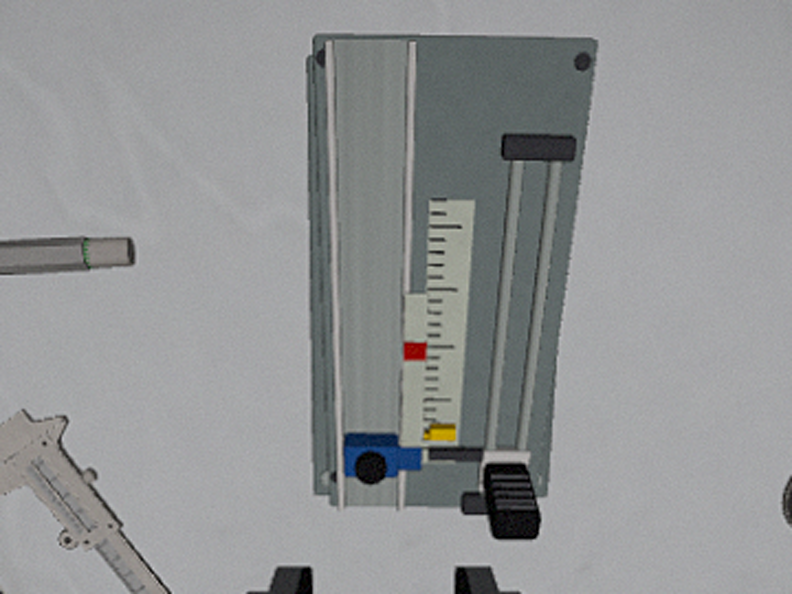

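```bash
cat > m.py <<'E'
from h import *
import pickle
s2=pickle.load(open("w2.pkl","rb"))
S=lambda x,y:ray("scene",(190+(x+.5)/4-.5,200+(y+.5)/4-.5))
W=lambda x,y:ray("wrist",(100+(x+.5)/2.2-.5,(y+.5)/2.2-.5),s2)
E
python3 - <<'E'
from m import *
P=dict(railLlow=((458,203),(340,508)),railLhigh=((120,225),(329,42)),railRlow=((430,170),(401,508)),railRhigh=((100,188),(412,42)),red=((299,167),(415,351)),yellow=((349,150),(441,431)),handle=((372,58),(516,528)),deckHR=((50,130),(596,40)),deckHL=((128,238),(316,37)),screwtop=((402,158),(371,467)))
R={}
for k,(a,b) in P.items():
    X,e=tri(S(*a),W(*b)); R[k]=X; print(k,X.round(1),np.round(e[0],1))
for a,b in(("railLlow","railLhigh"),("railRlow","railRhigh"),("deckHR","deckHL")):
    d=R[b]-R[a]; print(a,np.linalg.norm(d),np.degrees(np.arctan2(d[1],d[0])),np.degrees(np.arctan2(d[2],np.hypot(*d[:2]))))
E
```

```text
railLlow [499.3 107.9  25.5] 0.8
railLhigh [585.2 272.9  85.9] 0.8
railRlow [524.9  95.2  27.6] 0.3
railRhigh [609.6 259.6  87.5] 0.3
red [563.9 162.   56.3] 0.5
yellow [558.3 124.4  45.5] 0.3
handle [570.1  82.9  77.2] 1.5
deckHR [667.5 233.2  80.5] 0.2
deckHL [580.6 276.   82.8] 1.1
screwtop [525.  125.7  55.6] 0.2
railLlow 195.6201032046061 62.49972068632466 17.97975394678484
railRlow 194.35321750841132 62.74979836992325 17.952817163657684
deckHR 96.8376712421993 153.7971524869748 1.3199183245840567
```

```bash
python3 - <<'E'
from h import *
row(pose(62.9),[438,28,100])
E
```

```text
row [-0.   0.1  0.3] [-145.2  -39.2  150. ] at [538.7 139.9 249.8] t 2.55
```

Emit:
drive_tool --pt "0 0 0.3 -40 -10 25 36" --pt "0 0 0.3 -80 -20 50 36" --pt "0 0 0.3 -110 -30 80 36" --pt "0 0 0.3 -135 -38 120 36" --pt "0 0 0.3 -145 -39 150 36" --pt "0 0 0.3 -145 -39 150 36" --pt "0 0 0.3 -145 -39 150 36"

```text
time: 3.25
position: [439.3, 28.8, 100.5]
tool_rot: [-0.0, 0.854, 0.521, -0.0]
ft_force: [0.6, 0.1, 0.9]
finger_gap: 0.423
gripper_force: 0.0
```

```bash
python3 - <<'E'
from h import *
import pickle
s=read_state();im=get_image("wrist");cv2.imwrite("pics/w3.png",im[:,:,::-1]);pickle.dump(s,open("w3.pkl","wb"));print(s["position"])
m=cv2.cvtColor(im,cv2.COLOR_RGB2HSV)
k=((m[...,0]>12)&(m[...,0]<32)&(m[...,1]>90)&(m[...,2]>60)).astype(np.uint8)
n,l,st,c=cv2.connectedComponentsWithStats(k)
for i in range(1,n):
    if st[i,4]>60: print(st[i],c[i].round(1),onz(ray("wrist",c[i],s),16).round(1))
crop(im[:,:,::-1],160,60,240,180,2.5,"pics/w3c.png")
E
```

```text
[439.3464269   28.78107493 100.52007161]
[255 213  30  33 493] [269.3 228.7] [437.1  31.3  16. ]
```

View pics/w3c.png

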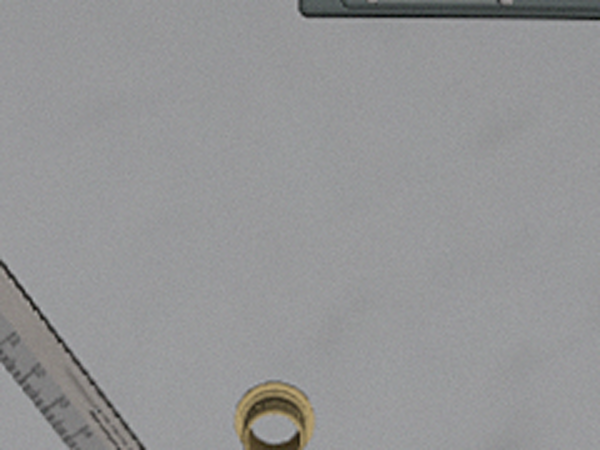

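```bash
python3 - <<'E'
from h import *
import pickle
s=pickle.load(open("w3.pkl","rb"))
print(onz(ray("wrist",(269.6,232.5),s),16),onz(ray("wrist",(269.7,228.8),s),8))
row(pose(62.9),[*onz(ray("wrist",(269.6,231.5),s),13)[:2],24.5])
E
```

```text
[436.06463225  29.02088467  16.        ] [435.93526284  28.8460874    8.        ]
row [ 0.1 -0.1 -0. ] [-2.6 -4.3 76.7] at [440.7  29.1 101.2] t 3.3
```

Emit:
drive_tool --pt "0 0 0 0 0 0 36" --pt "0 0 0 0 0 0 36" --pt "0 0 0 0 0 0 36"

```text
time: 3.6
position: [440.4, 29.8, 100.9]
tool_rot: [0.001, 0.853, 0.522, 0.001]
ft_force: [0.6, 0.7, -0.4]
finger_gap: 0.42
gripper_force: 0.0
```

```bash
python3 - <<'E'
from h import *
import pickle
for i in range(2):
    s=read_state();im=get_image("wrist");print(s["position"],s["qd"].round(3))
    m=cv2.cvtColor(im,cv2.COLOR_RGB2HSV)
    k=((m[...,0]>12)&(m[...,0]<32)&(m[...,1]>90)&(m[...,2]>60)).astype(np.uint8)
    n,l,st,c=cv2.connectedComponentsWithStats(k)
    for j in range(1,n):
        if st[j,4]>60: print(st[j],c[j].round(1)); p=onz(ray("wrist",st[j,:2]+st[j,2:4]/2-.5,s),8); print(p.round(1))
row(pose(62.9),[*p[:2],24.5])
E
```

```text
[440.35648666  29.81026407 100.92596512] [-0.003  0.005  0.009 -0.001 -0.002 -0.002]
[254 215  30  33 490] [268.2 230.7]
[435.7  28.7   8. ]
[440.02473085  29.80731154 100.70365931] [-0.003  0.006  0.008  0.001 -0.002 -0.001]
[254 215  31  33 505] [268.8 230.5]
[435.7  28.7   8. ]
row [ 0.1 -0.   0.1] [-2.9 -3.2 76. ] at [439.8  29.8 100.5] t 3.7
```

Emit:
drive_tool --pt "0 0 0 -3 -3.4 30 36" --pt "0 0 0 -3 -3.4 50 36" --pt "0 0 0 -3 -3.4 64 36" --pt "0 0 0 -3 -3.4 72 36" --pt "0 0 0 -3 -3.4 76 36" --pt "0 0 0 -3 -3.4 76 36" --pt "0 0 0 -3 -3.4 76 10" --pt "0 0 0 -3 -3.4 76 10" --pt "0 0 0 -3 -3.4 76 10" --pt "0 0 0 -3 -3.4 76 10" --pt "0 0 0 -3 -3.4 76 10" --pt "0 0 0 -3 -3.4 76 10" --force 30

```text
time: 4.9
position: [435.4, 28.4, 24.5]
tool_rot: [0.0, 0.853, 0.522, 0.0]
ft_force: [-0.4, -0.0, 6.2]
finger_gap: 0.186
gripper_force: 29.8
```

```bash
cat >> h.py <<'E'
t=np.array([.4333,.8466,.309]);t/=np.linalg.norm(t)
n=np.array([-.1408,-.2751,.951]);n/=np.linalg.norm(n)
LT=np.array([583.3,238.6,72.4])
PL=pose(62.9,18,62.9)
E
python3 - <<'E'
from h import *
row(PL,LT+n*54.5)
E
```

```text
row [ 0.  18.   0.1] [237.7  36.2 -99.6] at [435.4  28.4  24.5] t 4.9
```

Emit:
drive_tool --pt "0 0 0 0 0 -40 10" --pt "0 0 0 5 0 -80 10" --pt "0 3 0 30 0 -110 10" --pt "0 8 0 70 5 -115 10" --pt "0 13 0 115 15 -115 10" --pt "0 18 0 160 25 -110 10" --pt "0 18 0 205 34 -105 10" --pt "0 18 0 232 36 -100 10" --pt "0 18 0 237.5 36.2 -99.6 10" --pt "0 18 0 237.5 36.2 -99.6 10" --pt "0 18 0 237.5 36.2 -99.6 10" --pt "0 18 0 237.5 36.2 -99.6 10" --pt "0 18 0 237.5 36.2 -99.6 10"

```text
time: 6.2
position: [574.7, 222.6, 123.8]
tool_rot: [-0.082, 0.843, 0.515, 0.133]
ft_force: [-0.0, -0.4, -0.6]
finger_gap: 0.187
gripper_force: 28.9
```

```bash
python3 - <<'E'
from h import *
import pickle
s=read_state();im=get_image("wrist");cv2.imwrite("pics/w4.png",im[:,:,::-1]);pickle.dump(s,open("w4.pkl","wb"));print(s["position"])
row(PL,LT+n*54.5,s)
crop(im[:,:,::-1],130,0,300,300,2,"pics/w4c.png")
E
```

```text
[574.73729431 222.5615478  123.8389275 ]
row [-0.  0. -0.] [1.4 0.3 0. ] at [574.7 222.6 123.8] t 6.2
```

View pics/w4c.png

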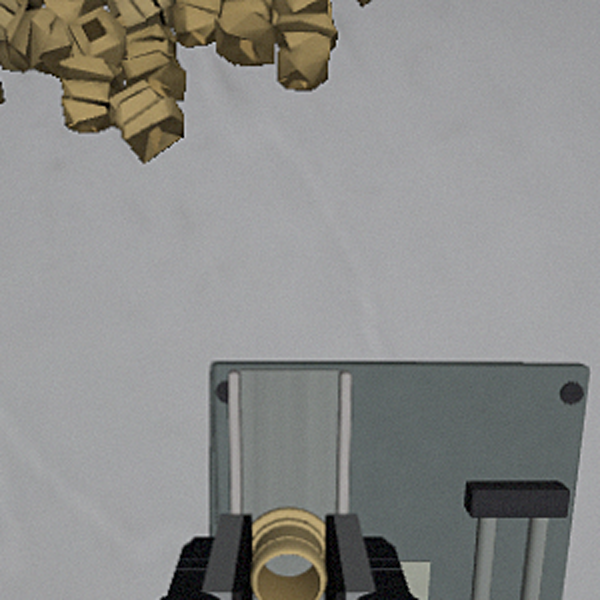

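Emit:
drive_tool --pt "0 0 0 0.5 0.5 10 10" --pt "0 0 0 0.5 0.5 19 10" --pt "0 0 0 0.5 0.5 25 10" --pt "0 0 0 0.5 0.5 28 10" --pt "0 0 0 0.5 0.5 28 10" --pt "0 0 0 0.5 0.5 28 10"

```text
time: 6.85
position: [579.5, 231.2, 97.8]
tool_rot: [-0.082, 0.842, 0.516, 0.133]
ft_force: [-5.1, -5.6, 13.2]
finger_gap: 0.188
gripper_force: 31.8
```

```bash
python3 - <<'E'
from h import *
s=read_state();print(s["position"],s["ft_force"])
row(PL,LT+n*24.5,s)
E
```

```text
[579.53620951 231.16311159  97.80569371] [-5.11948443 -5.55070038 13.1759844 ]
row [-0.   0.   0.1] [ 0.1 -0.   2.2] at [579.5 231.2  97.8] t 6.85
```

Emit:
drive_tool --pt "0 0 0 0 0 -1.5 10" --pt "0 0 0 0 0 -1.5 10" --pt "0 0 0 0 2 -1.5 10" --pt "0 0 0 0 3 -1.5 10" --pt "0 0 0 0 3 -1.5 10"

```text
time: 7.35
position: [581.4, 229.8, 98.0]
tool_rot: [-0.082, 0.842, 0.516, 0.133]
ft_force: [-2.4, 2.2, -0.9]
finger_gap: 0.186
gripper_force: 28.9
```

Emit:
drive_tool --pt "0 0 0 0 -3 0 10" --pt "0 0 0 0 -5 0 10" --pt "0 0 0 0 -6 0 10" --pt "0 0 0 0 -6 0 10"

```text
time: 7.75
position: [577.4, 232.3, 98.8]
tool_rot: [-0.081, 0.842, 0.516, 0.134]
ft_force: [0.1, 0.0, 0.1]
finger_gap: 0.186
gripper_force: 28.9
```

Emit:
drive_tool --pt "0 0 0 0 2 1 10" --pt "0 0 0 0 2 1 10" --pt "0 0 0 0 2 1 10" --pt "0 0 0 0 2 0.5 26" --pt "0 0 0 0 2 0 34" --pt "0 0 0 0 2 0 34" --pt "0 0 0 0 2 0 34" --pt "0 0 0 0 2 0 34" --pt "0 0 0 0 2 -10 34" --pt "0 0 0 0 2 -30 34" --pt "0 0 0 0 2 -60 34" --pt "0 0 0 0 2 -90 34" --pt "0 0 0 0 2 -90 34"

```text
time: 9.05
position: [568.3, 206.1, 188.8]
tool_rot: [-0.08, 0.842, 0.516, 0.137]
ft_force: [2.0, 0.6, -0.3]
finger_gap: 0.404
gripper_force: 0.0
```

```bash
python3 - <<'E'
from h import *
import pickle
s=read_state();print(s["position"],s["ft_force"])
im=get_image("wrist")[:,:,::-1];sc=get_image("scene")[:,:,::-1];pickle.dump(s,open("w5.pkl","wb"))
a=cv2.resize(sc[215:275,195:315],None,fx=4,fy=4,interpolation=cv2.INTER_CUBIC)
b=im[60:420,80:480]
o=np.zeros((600,480,3),np.uint8);o[:240]=a;o[240:]=b[:,:480] if b.shape[1]>=480 else np.pad(b,((0,0),(0,480-b.shape[1]),(0,0)))
cv2.imwrite("pics/c5.png",o)
row(pose(152.9),[471,-95,110],s)
E
```

```text
[568.28055446 206.05379833 188.76200048] [ 1.98621567  0.60402973 -0.31855246]
row [ 14.6 -14.  -89.1] [-321.4   50.1  -22.5] at [568.3 206.1 188.8] t 9.05
```

View pics/c5.png

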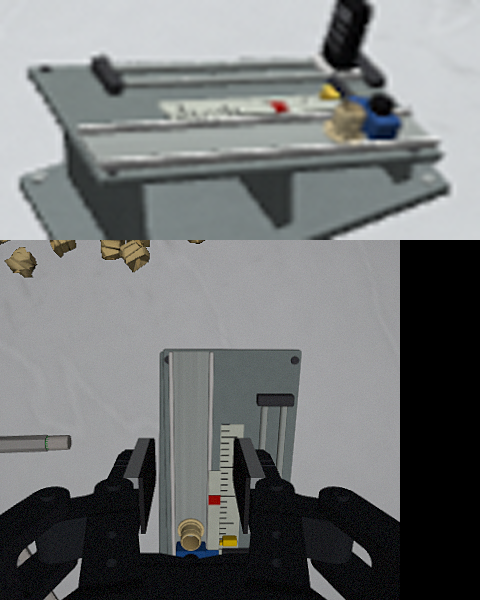

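```bash
python3 - <<'E'
from h import *
row(pose(62.9),[471,-95,115])
E
```

```text
row [  0.1 -18.1   0. ] [-318.3   52.1  -29.7] at [566.5 206.4 185.3] t 9.15
```

Emit:
drive_tool --pt "0 -4 0 -40 6 -15 30" --pt "0 -10 0 -85 14 -25 30" --pt "0 -16 0 -130 22 -30 30" --pt "0 -18 0 -175 30 -32 30" --pt "0 -18 0 -220 37 -32 30" --pt "0 -18 0 -265 44 -32 30" --pt "0 -18 0 -300 50 -31 30" --pt "0 -18 0 -318 52 -30 30" --pt "0 -18 0 -318 52 -30 30" --pt "0 -18 0 -318 52 -30 30" --pt "0 -18 0 -318 52 -30 30" --pt "0 -18 0 -318 52 -30 30"

```text
time: 10.35
position: [471.0, -93.7, 114.6]
tool_rot: [0.0, 0.853, 0.523, 0.0]
ft_force: [0.4, 0.8, -0.4]
finger_gap: 0.353
gripper_force: 0.0
```

```bash
python3 - <<'E'
from h import *
for i in range(2):
    s=read_state();im=get_image("wrist");print(s["position"],s["qd"].round(3))
    m=cv2.cvtColor(im,cv2.COLOR_RGB2HSV)
    k=((m[...,0]>12)&(m[...,0]<32)&(m[...,1]>90)&(m[...,2]>60)).astype(np.uint8)
    N,l,st,c=cv2.connectedComponentsWithStats(k)
    for j in range(1,N):
        if st[j,4]>60: print(st[j],c[j].round(1)); p=onz(ray("wrist",st[j,:2]+st[j,2:4]/2-.5,s),8); print(p.round(1)); row(pose(62.9),[*p[:2],24.5],s)
cv2.imwrite("pics/w6.png",im[:,:,::-1])
E
```

```text
[471.02491661 -93.72749953 114.60365537] [-0.    -0.001 -0.001 -0.001  0.002 -0.001]
[263 208  30  31 491] [277.2 222. ]
[472.1 -96.5   8. ]
row [ 0.  -0.   0.1] [-2.   2.2 90.1] at [471.  -93.7 114.6] t 10.35
[432 296  31  27 325] [447.1 309.2]
[ 554.8 -214.5    8. ]
row [ 0.  -0.   0.1] [-69.6 129.4  90.1] at [471.  -93.7 114.6] t 10.35
[  6 341  16  18 150] [ 13.2 351. ]
[236.2 -95.6   8. ]
row [ 0.  -0.   0.1] [-108.2 -208.5   90. ] at [471.  -93.7 114.6] t 10.35
[471.02127041 -93.78066547 114.64143434] [-0.005 -0.001  0.001 -0.001 -0.001 -0.001]
[263 208  29  31 489] [277.1 222. ]
[471.8 -96.4   8. ]
row [ 0.  -0.   0.1] [-2.   1.8 90.1] at [471.  -93.8 114.6] t 10.4
[431 296  32  27 314] [446.8 309.2]
[ 554.5 -214.4    8. ]
row [ 0.  -0.   0.1] [-69.6 129.1  90.2] at [471.  -93.8 114.6] t 10.4
[  5 341  17  18 153] [ 12.8 351. ]
[235.8 -95.5   8. ]
row [ 0.  -0.   0.1] [-108.2 -208.9   90. ] at [471.  -93.8 114.6] t 10.4
```

Emit:
drive_tool --pt "0 0 0 -2 2 35 28" --pt "0 0 0 -2 2 60 28" --pt "0 0 0 -2 2 78 28" --pt "0 0 0 -2 2 86 28" --pt "0 0 0 -2 2 90 28" --pt "0 0 0 -2 2 90 28" --pt "0 0 0 -2 2 90 10" --pt "0 0 0 -2 2 90 10" --pt "0 0 0 -2 2 90 10" --pt "0 0 0 -2 2 90 10" --pt "0 0 0 -2 2 90 10" --pt "0 0 0 -2 2 90 10" --force 30

```text
time: 11.65
position: [472.0, -97.5, 25.0]
tool_rot: [0.0, 0.853, 0.522, 0.0]
ft_force: [-0.8, -0.2, 6.2]
finger_gap: 0.183
gripper_force: 29.8
```

```bash
python3 - <<'E'
from h import *
r=np.array([.89,-.456,0])
row(PL,LT+n*60)
E
```

```text
row [ 0.1 18.   0. ] [ 331.5  -53.7 -104.4] at [472.  -97.5  25. ] t 11.65
```

Emit:
drive_tool --pt "0 0 0 0 0 -40 10" --pt "0 0 0 3 0 -85 10" --pt "0 0 0 25 -3 -120 10" --pt "0 0 0 65 -10 -135 10" --pt "0 3 0 110 -18 -135 10" --pt "0 8 0 155 -25 -135 10" --pt "0 13 0 200 -32 -130 10" --pt "0 18 0 245 -40 -120 10" --pt "0 18 0 290 -47 -110 10" --pt "0 18 0 322 -53 -105 10" --pt "0 18 0 331.5 -53.7 -104.4 10" --pt "0 18 0 331.5 -53.7 -104.4 10" --pt "0 18 0 331.5 -53.7 -104.4 10" --pt "0 18 0 331.5 -53.7 -104.4 10"

```text
time: 13.05
position: [574.1, 221.1, 129.0]
tool_rot: [-0.082, 0.843, 0.515, 0.133]
ft_force: [-0.3, -0.3, -0.1]
finger_gap: 0.185
gripper_force: 28.8
```

```bash
python3 - <<'E'
from h import *
row(PL,LT+n*26.5)
E
```

```text
row [ 0.  0. -0.] [ 1.3  0.2 33.5] at [574.1 221.1 129. ] t 13.05
```

Emit:
drive_tool --pt "0 0 0 1 0 15 10" --pt "0 0 0 1 0 24 10" --pt "0 0 0 1 0 29 10" --pt "0 0 0 1 0 31.5 10" --pt "0 0 0 1 0 31.5 10" --pt "0 0 0 1 0 31.5 10"

```text
time: 13.65
position: [579.3, 231.9, 99.0]
tool_rot: [-0.082, 0.842, 0.516, 0.133]
ft_force: [-0.3, -0.2, -0.4]
finger_gap: 0.185
gripper_force: 28.8
```

Emit:
drive_tool --pt "0 0 0 0 2 0 10" --pt "0 0 0 0 3 0 10" --pt "0 0 0 0 3 0 10"

```text
time: 13.95
position: [581.6, 230.6, 99.1]
tool_rot: [-0.082, 0.842, 0.516, 0.133]
ft_force: [-0.6, 0.5, -0.1]
finger_gap: 0.184
gripper_force: 28.8
```

Emit:
drive_tool --pt "0 0 0 0 -2.7 0 10" --pt "0 0 0 0 -2.7 1.2 10" --pt "0 0 0 0 -2.7 1.2 10" --pt "0 0 0 0 -2.7 1.2 10"

```text
time: 14.35
position: [579.8, 232.0, 98.7]
tool_rot: [-0.082, 0.842, 0.516, 0.134]
ft_force: [-2.6, -1.8, 6.4]
finger_gap: 0.186
gripper_force: 30.1
```

Emit:
drive_tool --pt "0 0 0 0 0 -0.5 10" --pt "0 0 0 0 0 -0.5 10" --pt "0 0 0 0 0 -0.7 26" --pt "0 0 0 0 0 -1.2 34" --pt "0 0 0 0 0 -1.2 34" --pt "0 0 0 0 0 -1.2 34" --pt "0 0 0 0 0 -1.2 34" --pt "0 0 0 0 0 -10 34" --pt "0 0 0 0 0 -30 34" --pt "0 0 0 0 0 -60 34" --pt "0 0 0 0 0 -100 34" --pt "0 0 0 0 0 -110 34" --pt "0 0 0 0 0 -110 34" --pt "0 0 0 0 0 -110 34"

```text
time: 15.75
position: [563.8, 201.7, 202.2]
tool_rot: [-0.082, 0.842, 0.516, 0.133]
ft_force: [1.1, -0.3, 0.2]
finger_gap: 0.4
gripper_force: 0.0
```

```bash
python3 - <<'E'
from h import *
import pickle
s=read_state();print(s["position"],s["ft_force"])
im=get_image("wrist")[:,:,::-1].copy();sc=get_image("scene")[:,:,::-1];pickle.dump(s,open("w7.pkl","wb"))
cv2.imwrite("pics/w7.png",im);cv2.imwrite("pics/sc7.png",sc)
def blobs(img,n,hlo,hhi,smin,vmin,amin):
    m=cv2.cvtColor(img,cv2.COLOR_BGR2HSV)
    k=((m[...,0]>=hlo)&(m[...,0]<hhi)&(m[...,1]>smin)&(m[...,2]>vmin)).astype(np.uint8)
    N,l,st,c=cv2.connectedComponentsWithStats(k)
    for j in range(1,N):
        if st[j,4]>amin and (n!="scene" or 195<c[j][0]<320 and 210<c[j][1]<290): print(n,st[j],c[j].round(1))
for nm,a in dict(brass=(12,26,60,50,25),yellow=(22,34,150,100,5),red=(0,8,150,80,5),blue=(100,125,100,40,10)).items():
    print(nm);blobs(im,"wrist",*a);blobs(sc,"scene",*a)
E
```

```text
[563.79628533 201.69429486 202.22885606] [ 1.05488005 -0.31346053  0.15080946]
brass
wrist [   0    0   46   72 2232] [20.  29.2]
wrist [   56     0   280    91 13002] [191.7  29.5]
wrist [ 97  67  29  29 494] [111.7  80.6]
wrist [ 261  303   26   53 1033] [273.8 328.4]
wrist [302 342  17  10 149] [310.4 346.7]
scene [268 240  18  11 138] [276.8 245.7]
yellow
wrist [302 346  17   6  93] [310.5 348.5]
scene [276 237   4   3  10] [277.2 238. ]
red
wrist [ 40 251   4  13  22] [ 41.1 257.2]
wrist [292 303  11   9  94] [296.9 306.9]
blue
wrist [260 348  41  25 511] [279.8 360.3]
scene [282 239  13  11  61] [289. 245.]
```

```bash
cat >> h.py <<'E'
PH=pose(152.9,18,62.9)
HT=np.array([570.1,82.9,77.2])
E
python3 - <<'E'
from h import *
row(PH,HT+n*60)
import pickle
s2=pickle.load(open("w2.pkl","rb"));s7=pickle.load(open("w7.pkl","rb"))
w2=cv2.imread("pics/w2.png")
for nm,(a,b,sm,v) in dict(yellow=(22,34,150,100),red=(0,8,150,80)).items():
    m=cv2.cvtColor(w2,cv2.COLOR_BGR2HSV);k=((m[...,0]>=a)&(m[...,0]<b)&(m[...,1]>sm)&(m[...,2]>v)).astype(np.uint8)
    N,l,st,c=cv2.connectedComponentsWithStats(k)
    for j in range(1,N):
        if st[j,4]>30: print(nm,st[j],c[j].round(1))
X,e=tri(ray("wrist",(100+415.5/2.2-.5,351.5/2.2-.5),s2),ray("wrist",(296.9,306.9),s7));print(X,e,(X-LT)@t,(X-LT)@n)
E
```

```text
row [ -0.2  -0.1 -90. ] [-136.    60.4   26.1] at [563.2 201.9 201.1] t 15.85
yellow [293 193  14   7  84] [300.3 196.3]
red [284 156  10   8  75] [288.2 159.4]
[563.68742207 161.93888991  56.93027773] [np.float64(0.03692290999025999), np.float64(0.03692290999015286)] -78.18107695532413 9.139647655483403
```

Emit:
drive_tool --pt "0 0 -8 -20 10 0 44" --pt "0 0 -16 -40 20 0 44" --pt "0 0 -24 -60 30 0 44" --pt "0 0 -32 -80 38 0 44" --pt "0 0 -40 -95 46 0 44" --pt "0 0 -48 -105 52 0 44" --pt "0 0 -56 -115 56 5 44" --pt "0 0 -64 -122 60 10 44" --pt "0 0 -72 -128 60 15 44" --pt "0 0 -80 -133 60 20 44" --pt "0 0 -88 -136 60.4 26 44" --pt "0 0 -90 -136 60.4 26 44" --pt "0 0 -90 -136 60.4 26 44" --pt "0 0 -90 -136 60.4 26 44" --pt "0 0 -90 -136 60.4 26 44"

```text
time: 17.35
position: [562.7, 66.5, 135.5]
tool_rot: [0.036, 0.231, 0.96, 0.152]
ft_force: [-0.1, -0.1, -0.9]
finger_gap: 0.52
gripper_force: 0.0
```

```bash
python3 - <<'E'
from h import *
import pickle
s2=pickle.load(open("w2.pkl","rb"));s7=pickle.load(open("w7.pkl","rb"))
X,e=tri(ray("wrist",(300.3,199.6),s2),ray("wrist",(310.5,351.6),s7));print("marker",X,e[0],(X-LT)@t,(X-LT)@n)
s=read_state();im=get_image("wrist")[:,:,::-1];pickle.dump(s,open("w8.pkl","wb"));cv2.imwrite("pics/w8.png",im)
print(s["position"],s["qpos"].round(2)); row(PH,HT+n*60,s)
crop(im,160,120,240,180,3.3,"pics/w8c.png")
E
```

```text
marker [557.39752188 119.56417764  45.02172856] 0.14360631835278956 -120.4614787706376 10.357576140715132
[562.6941554   66.46100249 135.48388199] [-0.19  0.4   1.84  0.4   0.86 -1.55]
row [-0.  -0.1 -0. ] [ 0.9 -0.9  1. ] at [562.7  66.5 135.5] t 17.35
```

View pics/w8c.png

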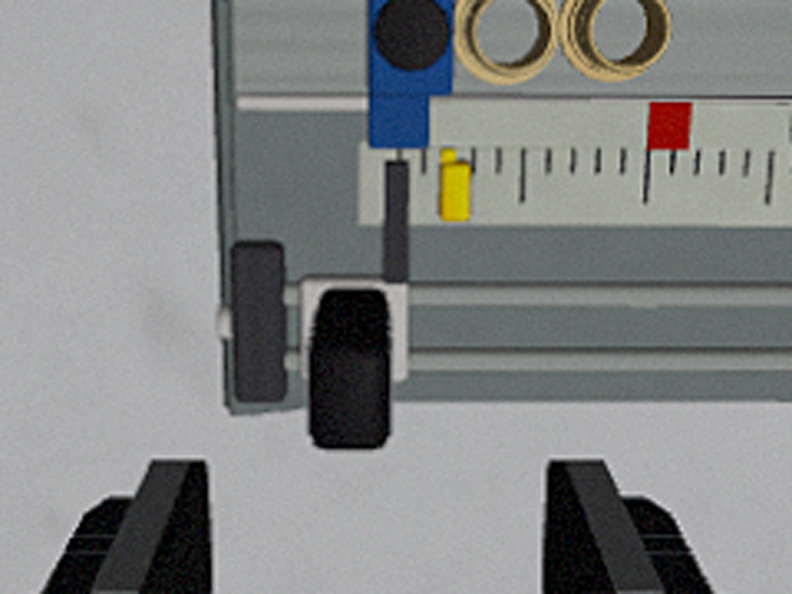

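```bash
python3 - <<'E'
from h import *
import pickle
s=pickle.load(open("w8.pkl","rb"))
def pl(x,y,h):
    o,d=ray("wrist",(160+(x+.5)/3.3-.5,120+(y+.5)/3.3-.5),s); X=o+d*((LT+n*h-o)@n)/(d@n); return (X-LT)@t,(X-LT)@np.array([.89,-.456,0])
for h in(3,5,7,9): print(h,"red",pl(669.5,126,h),"mark",pl(441.5,190,h),pl(470,190,h),"ptr",pl(408.5,220,h))
for h in (45,47,49):print(h,"handle",pl(350.5,397,h))
print("tcp",(s["position"]-LT)@t,(s["position"]-LT)@n)
E
```

```text
3 red (np.float64(-76.17036634073581), np.float64(18.13234897755818)) mark (np.float64(-121.17678088784751), np.float64(31.04489006917191)) (np.float64(-115.46836467831886), np.float64(31.038285322521737)) ptr (np.float64(-127.74155427603272), np.float64(37.16093697836918))
5 red (np.float64(-76.66928040591044), np.float64(17.896713988347585)) mark (np.float64(-121.28708439373429), np.float64(30.6977609770443)) (np.float64(-115.62795784298328), np.float64(30.691213259471336)) ptr (np.float64(-127.79517385622461), np.float64(36.760998515978955))
7 red (np.float64(-77.1681944710851), np.float64(17.661078999136997)) mark (np.float64(-121.39738789962107), np.float64(30.350631884916698)) (np.float64(-115.78755100764766), np.float64(30.344141196421038)) ptr (np.float64(-127.84879343641647), np.float64(36.36106005358873))
9 red (np.float64(-77.66710853625973), np.float64(17.425444009926405)) mark (np.float64(-121.5076914055078), np.float64(30.003502792789195)) (np.float64(-115.9471441723121), np.float64(29.997069133370655)) ptr (np.float64(-127.90241301660834), np.float64(35.961121591198506))
45 handle (np.float64(-138.6329675212311), np.float64(59.75540974226798))
47 handle (np.float64(-138.58359138149936), np.float64(59.02858612802664))
49 handle (np.float64(-138.53421524176758), np.float64(58.30176251378528))
tcp -135.17107366555408 110.2547142957425
```

Emit:
drive_tool --pt "0 0 0 1.5 -5 20 44" --pt "0 0 0 1.5 -5 40 44" --pt "0 0 0 1.5 -5 52 44" --pt "0 0 0 1.5 -5 60 44" --pt "0 0 0 1.5 -5 66 44" --pt "0 0 0 1.5 -5 71 44" --pt "0 0 0 1.5 -5 75 44" --pt "0 0 0 1.5 -5 76 44" --pt "0 0 0 1.5 -5 76 44"

```text
time: 18.3
position: [570.1, 83.6, 62.2]
tool_rot: [0.037, 0.231, 0.96, 0.152]
ft_force: [0.5, 0.6, 0.0]
finger_gap: 0.517
gripper_force: 0.0
```

Emit:
drive_tool --pt "0 0 0 0 1.5 1.5 44" --pt "0 0 0 0 1.5 1.5 44" --pt "0 0 0 0 1.5 1.5 8" --pt "0 0 0 0 1.5 1.5 8" --pt "0 0 0 0 1.5 1.5 8" --pt "0 0 0 0 1.5 1.5 8" --pt "0 0 0 0 1.5 1.5 8" --pt "0 0 0 0 1.5 1.5 8" --pt "0 0 0 0 1.5 1.5 8" --pt "0 0 0 0 1.5 1.5 8" --force 40

```text
time: 19.3
position: [570.9, 85.2, 61.3]
tool_rot: [0.037, 0.231, 0.96, 0.152]
ft_force: [-2.7, -3.7, 5.2]
finger_gap: 0.157
gripper_force: 41.0
```

```bash
cat > look.py <<'E'
from h import *
import sys
s=read_state();im=get_image("wrist")[:,:,::-1];cv2.imwrite(f"pics/{sys.argv[1]}.png",im)
print(s["position"].round(1),"s,n,r",((s["position"]-LT)@t).round(1),((s["position"]-LT)@n).round(1),"F",s["ft_force"].round(1),"F.t",(s["ft_force"]@t).round(1),s["finger_gap"])
m=cv2.cvtColor(im,cv2.COLOR_BGR2HSV)
for nm,(a,b,sm,v,hh) in dict(yellow=(22,34,170,90,9),red=(0,8,150,60,9)).items():
    k=((m[...,0]>=a)&(m[...,0]<b)&(m[...,1]>sm)&(m[...,2]>v)).astype(np.uint8)
    N,l,st,c=cv2.connectedComponentsWithStats(k)
    for j in range(1,N):
        if st[j,4]>40:
            f=[]
            for u in(st[j,0]-.5,c[j][0],st[j,0]+st[j,2]-.5):
                o,d=ray("wrist",(u,c[j][1]),s);X=o+d*((LT+n*hh-o)@n)/(d@n);f.append(((X-LT)@t).round(1))
            print(nm,st[j],c[j].round(1),"s lo,mid,hi",f)
E
python3 look.py w9
```

```text
[570.9  85.2  61.3] s,n,r -138.7 33.3 F [-2.7 -3.7  5.2] F.t -2.7 0.15676942819848094
yellow [310 193  15  31 371] [316.3 209.2] s lo,mid,hi [np.float64(-122.1), np.float64(-119.1), np.float64(-115.5)]
red [404 172  20  22 379] [413.5 182. ] s lo,mid,hi [np.float64(-82.0), np.float64(-77.7), np.float64(-73.3)]
```

Emit:
drive_tool --pt "0 0 0 0 2 0 8" --pt "0 0 0 0 5 0 8" --pt "0 0 0 0 8 0 8" --pt "0 0 0 0 11 0 8" --pt "0 0 0 0 14 0 8" --pt "0 0 0 0 17 0 8" --pt "0 0 0 0 20 0 8" --pt "0 0 0 0 23 0 8" --pt "0 0 0 0 26 0 8" --pt "0 0 0 0 29 0 8" --pt "0 0 0 0 32 0 8" --pt "0 0 0 0 35 0 8" --pt "0 0 0 0 38 0 8" --pt "0 0 0 0 41 0 8" --pt "0 0 0 0 43 0 8" --pt "0 0 0 0 45 0 8" --pt "0 0 0 0 46 0 8" --pt "0 0 0 0 46 0 8" --pt "0 0 0 0 46 0 8"

```text
time: 21.25
position: [590.8, 123.8, 75.4]
tool_rot: [0.037, 0.231, 0.96, 0.152]
ft_force: [-2.3, -6.3, 4.7]
finger_gap: 0.155
gripper_force: 41.2
```

```bash
python3 look.py w10
```

```text
[590.8 123.8  75.4] s,n,r -93.1 33.4 F [-2.3 -6.3  4.7] F.t -4.9 0.15504619976844233
yellow [299 193  14  31 371] [305.3 209.2] s lo,mid,hi [np.float64(-81.3), np.float64(-78.3), np.float64(-75.2)]
red [298 171  19  22 397] [307.  181.5] s lo,mid,hi [np.float64(-82.0), np.float64(-77.9), np.float64(-73.9)]
```

Emit:
drive_tool --pt "0 0 0 0 1 0 8" --pt "0 0 0 0 2 0 8" --pt "0 0 0 0 3 0 8" --pt "0 0 0 0 3.5 0 8" --pt "0 0 0 0 3.5 0 8" --pt "0 0 0 0 3.5 0 8" --pt "0 0 0 0 3.5 0 8"

```text
time: 22.0
position: [592.2, 126.6, 76.4]
tool_rot: [0.037, 0.231, 0.96, 0.152]
ft_force: [-2.3, -6.9, 4.5]
finger_gap: 0.163
gripper_force: 41.2
```

```bash
python3 look.py w11
```

```text
[592.2 126.6  76.4] s,n,r -89.7 33.4 F [-2.3 -6.9  4.5] F.t -5.4 0.16345872323621058
yellow [299 193  14  31 369] [305.3 209.2] s lo,mid,hi [np.float64(-78.0), np.float64(-75.0), np.float64(-71.9)]
red [290 171  19  22 393] [299.3 181.5] s lo,mid,hi [np.float64(-82.0), np.float64(-77.8), np.float64(-73.9)]
```

Level within about 0.3 mm. Hold 1.6 s, then ease back.

Emit:
drive_tool --pt "0 0 0 0 0 0 8" --pt "0 0 0 0 0 0 8" --pt "0 0 0 0 0 0 8" --pt "0 0 0 0 0 0 8" --pt "0 0 0 0 0 0 8" --pt "0 0 0 0 0 0 8" --pt "0 0 0 0 0 0 8" --pt "0 0 0 0 0 0 8" --pt "0 0 0 0 0 0 8" --pt "0 0 0 0 0 0 8" --pt "0 0 0 0 0 0 8" --pt "0 0 0 0 0 0 8" --pt "0 0 0 0 0 0 8" --pt "0 0 0 0 0 0 8" --pt "0 0 0 0 0 0 8" --pt "0 0 0 0 0 0 8"

```text
time: 23.65
position: [592.2, 126.6, 76.4]
tool_rot: [0.037, 0.231, 0.96, 0.152]
ft_force: [-2.8, -8.3, 4.9]
finger_gap: 0.158
gripper_force: 41.2
```

Emit:
drive_tool --pt "0 0 0 0 -1 0 8" --pt "0 0 0 0 -3 0 8" --pt "0 0 0 0 -6 0 8" --pt "0 0 0 0 -9 0 8" --pt "0 0 0 0 -12 0 8" --pt "0 0 0 0 -15 0 8" --pt "0 0 0 0 -18 0 8" --pt "0 0 0 0 -21 0 8" --pt "0 0 0 0 -24 0 8" --pt "0 0 0 0 -27 0 8" --pt "0 0 0 0 -30 0 8" --pt "0 0 0 0 -33 0 8" --pt "0 0 0 0 -36 0 8" --pt "0 0 0 0 -39 0 8" --pt "0 0 0 0 -42 0 8" --pt "0 0 0 0 -44 0 8" --pt "0 0 0 0 -46 0 8" --pt "0 0 0 0 -47 0 8" --pt "0 0 0 0 -48 0 8" --pt "0 0 0 0 -48 0 8"

```text
time: 25.65
position: [571.6, 86.5, 61.7]
tool_rot: [0.037, 0.231, 0.96, 0.152]
ft_force: [-2.3, -4.0, 5.1]
finger_gap: 0.152
gripper_force: 41.1
```

```bash
python3 look.py w12
```

```text
[571.6  86.5  61.7] s,n,r -137.2 33.3 F [-2.3 -4.   5.1] F.t -2.8 0.15231999571706192
yellow [406 193  15  31 364] [412.3 209.1] s lo,mid,hi [np.float64(-78.4), np.float64(-75.4), np.float64(-71.7)]
red [400 172  21  22 381] [410.2 181.9] s lo,mid,hi [np.float64(-82.3), np.float64(-77.6), np.float64(-73.1)]
```

Emit:
drive_tool --pt "0 0 0 0 -0.7 0 8" --pt "0 0 0 0 -1.4 0 8" --pt "0 0 0 0 -2 0 8" --pt "0 0 0 0 -2 0 8" --pt "0 0 0 0 -2 0 8"

```text
time: 26.2
position: [570.8, 84.8, 61.1]
tool_rot: [0.037, 0.231, 0.96, 0.152]
ft_force: [-1.8, -3.1, 5.4]
finger_gap: 0.157
gripper_force: 41.1
```

```bash
python3 look.py w13
```

```text
[570.8  84.8  61.1] s,n,r -139.1 33.4 F [-1.8 -3.1  5.4] F.t -1.8 0.15743057942556796
yellow [410 193  15  31 360] [416.5 209.3] s lo,mid,hi [np.float64(-78.5), np.float64(-75.4), np.float64(-71.8)]
red [405 172  20  22 374] [414.4 182. ] s lo,mid,hi [np.float64(-82.0), np.float64(-77.7), np.float64(-73.2)]
```

Emit:
drive_tool --pt "0 0 0 0 -0.5 0 8" --pt "0 0 0 0 -1 0 8" --pt "0 0 0 0 -1.5 0 8" --pt "0 0 0 0 -1.5 0 8" --pt "0 0 0 0 -1.5 0 8"

```text
time: 26.75
position: [570.4, 84.1, 60.9]
tool_rot: [0.037, 0.231, 0.96, 0.153]
ft_force: [-1.2, -0.9, 5.8]
finger_gap: 0.158
gripper_force: 40.9
```

Emit:
drive_tool --pt "0 0 0 0 -0.7 0 8" --pt "0 0 0 0 -0.7 0 8" --pt "0 0 0 0 -0.7 0 8"

```text
time: 27.05
position: [570.3, 84.0, 60.8]
tool_rot: [0.037, 0.231, 0.96, 0.153]
ft_force: [-1.3, 2.6, 6.2]
finger_gap: 0.155
gripper_force: 40.8
```

Emit:
drive_tool --pt "0 0 0 0 0 0 18" --pt "0 0 0 0 0 0 26" --pt "0 0 0 0 0 0 40" --pt "0 0 0 0 0 0 40" --pt "0 0 0 0 0 0 40" --pt "0 0 0 0 0 0 40" --pt "0 0 0 0 0 -10 40" --pt "0 0 0 0 0 -30 40" --pt "0 0 0 0 0 -55 40" --pt "0 0 0 0 0 -90 40" --pt "0 0 0 0 0 -120 40" --pt "0 0 0 0 0 -120 40" --pt "0 0 0 0 0 -120 40" --pt "0 0 0 0 0 -120 40"

```text
time: 28.45
position: [552.1, 50.2, 173.8]
tool_rot: [0.036, 0.231, 0.96, 0.152]
ft_force: [-0.2, 0.5, -0.3]
finger_gap: 0.465
gripper_force: 0.0
```

```bash
python3 look.py w14; python3 - <<'E'
from h import *
im=cv2.imread("pics/w14.png");m=cv2.cvtColor(im,cv2.COLOR_BGR2HSV)
s=read_state()
for nm,(a,b,sm,v) in dict(brass=(12,22,60,50),blue=(100,125,100,40)).items():
    k=((m[...,0]>=a)&(m[...,0]<b)&(m[...,1]>sm)&(m[...,2]>v)).astype(np.uint8)
    N,l,st,c=cv2.connectedComponentsWithStats(k)
    for j in range(1,N):
        if st[j,4]>60:
            f=[]
            for u in(st[j,0],st[j,0]+st[j,2]-1):
                o,d=ray("wrist",(u,c[j][1]),s);X=o+d*((LT+n*5-o)@n)/(d@n);f.append(((X-LT)@t).round(1))
            print(nm,st[j],f)
# pointer upper edge: same appearance as in w8?
g=cv2.cvtColor(im,cv2.COLOR_BGR2GRAY)
H=LT+t*-127.8+n*7+np.array([.89,-.456,0])*36.5
md=camera_model("wrist");He=md["hand_eye"];q=s["tool_rot"];T=Ro.from_quat([q[1],q[2],q[3],q[0]]).as_matrix()
c=He[:3,:3].T@(T.T@(H-s["position"])-He[:3,3]);uv=cv2.projectPoints(c.reshape(1,3),np.zeros(3),np.zeros(3),md["mtx"],md["dist"])[0].ravel();print("expected pointer edge",uv)
u,v=uv.round().astype(int);print(g[v-2:v+3,u-12:u+10].mean(0).round())
E
```

```text
[552.1  50.2 173.8] s,n,r -141.7 152.6 F [-0.2  0.5 -0.3] F.t 0.3 0.4649009483230534
yellow [356 160   9  19 118] [359.8 170. ] s lo,mid,hi [np.float64(-78.5), np.float64(-75.2), np.float64(-71.6)]
red [352 148  11  13 121] [357.4 153.6] s lo,mid,hi [np.float64(-82.2), np.float64(-77.8), np.float64(-73.9)]
red [394 401  18  19  53] [400.1 408.8] s lo,mid,hi [np.float64(-26.0), np.float64(-19.6), np.float64(-8.4)]
brass [ 500    0   60  180 4600] [np.float64(27.7), np.float64(74.9)]
brass [303 114  55  30 638] [np.float64(-119.0), np.float64(-78.4)]
blue [281 113  22  47 651] [np.float64(-135.4), np.float64(-119.6)]
expected pointer edge [290.72240699 178.92491605]
[136. 133. 133. 133. 142.  93.  34.  49.  50.  48.  42.  55. 120. 140.
 135. 136. 134. 135. 134. 134. 135. 137.]
```

```bash
python3 -c "
from plant import *
print(sign_off())"
```

```text
the job is handed in; nothing more can be done
None
```

The job is done and handed in at 28.5 s: both bushes rest in a row against the blue stop, the marker sits within about 1 mm of the middle of the red band, and the slide was eased back fully home and released.

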